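Stir the polishing balls in the wash pan

TASK

Take the T-handled stirrer off its fork stand and stir the ceramic balls in the steel pan with it: reach down among them, close to the pan's floor, and go about two full turns anticlockwise (seen from above), keeping about midway between the pan's middle and its wall, so that the heap is well mixed up. Then hang the stirrer back in the fork by its collar, upright and at rest. Keep every ball in the pan, and leave the spray can, mallet and spring alone.

Things in the scene. Friction and masses are not known exactly. Their poses are not given: they have to be found in the camera images.
- pan: Round steel wash pan bolted to the bench by a flange (216 mm across, 4 mm thick); wall 180 mm across outside, 65 mm high, 4 mm thick (inner radius 86 mm), flat inner floor 5 mm above the bench. Origin: centre of the underside, on the bench; z up.
- stirrer: Stirrer, 0.3 kg: round steel rod 16 mm thick, its lower 50 mm a rubber head 32 mm thick; steel collar (56 mm across, 8 mm thick, underside 165 mm above the lower end), and on top a black T-bar handle 84 mm long (body x), 18 mm thick (y), 26 mm high (z 190 to 216 mm). Origin: the rod's lower end, on its axis; z up along the rod. Starts hanging by its collar in the stand's fork.
- stirrer_tip (a point): Middle of the lower end of the stirrer's rubber head (the stirrer's origin).
- stirrer_collar (a point): Centre of the underside of the stirrer's collar, 165 mm above the lower end.
- stirrer_grip (a point): Centre of the stirrer's T-bar handle, 203 mm above the lower end.
- stand: Fork stand bolted to the bench, 185 mm high: foot 130 x 110 x 8 mm, post at x = 47 to 73 mm, and on top a level steel fork. Its two prongs (8 mm thick) point to the stand's -x, ending at x = -43 mm; the slot between, 24 mm wide, is open there and closed at x = +13 mm. A lip 6 mm high on each prong, x = -36 to -43 mm, retains the collar. Origin: on the bench below the seat; z up.
- stand_seat (a point): Middle of the fork's slot at the height of the prong tops (185 mm above the bench); here the centre of the collar's underside lies when the stirrer hangs.
- spray_can: Bystander: white spray can, 54 mm across, 160 mm high, standing. Origin: centre of the underside.
- mallet: Bystander: mallet lying on the bench, wooden handle, grey head, 260 mm long along its x (head at +x, 78 mm wide along y), 26 mm high. Origin: on the bench, middle of its length.
- spring: Bystander: yellow coil spring standing on end, 62 mm across, 95 mm high. Origin: centre of the underside.
- ball1_center (a point): Centre of loose white ceramic polishing ball 1 of 6, 36 mm across, 70 g, in the pan. All balls start heaped in one half of the pan.
- ball2_center (a point): Centre of loose white ceramic polishing ball 2 of 6, 36 mm across, 70 g, in the pan. All balls start heaped in one half of the pan.
- ball3_center (a point): Centre of loose white ceramic polishing ball 3 of 6, 36 mm across, 70 g, in the pan. All balls start heaped in one half of the pan.
- ball4_center (a point): Centre of loose white ceramic polishing ball 4 of 6, 36 mm across, 70 g, in the pan. All balls start heaped in one half of the pan.
- ball5_center (a point): Centre of loose white ceramic polishing ball 5 of 6, 36 mm across, 70 g, in the pan. All balls start heaped in one half of the pan.
- ball6_center (a point): Centre of loose white ceramic polishing ball 6 of 6, 36 mm across, 70 g, in the pan. All balls start heaped in one half of the pan.

How it is judged:
By the outcome, as a careful person would: the job done as asked, in the order asked, and still so for the second after the job is handed in, with the robot touching nothing.
It also fails if it takes over 70 s, if anything falls off the work surface, if the arm or the gripper's body presses on something with over 40 N, if the wrist force passes 120 N, or if a joint passes its speed limit or range.

ROBOT

A 7-joint arm with a two-finger parallel gripper is mounted at the origin on the work surface. World frame = base frame: x ahead of the robot, y to its left, z up, the work surface at z = 0. Lengths are in mm, angles in rad, forces in N, time in s.
With the tool pointing down it reaches from about 400 to 875 mm from the base axis. Payload 4.4 kg.
Tool frame: the origin (TCP) lies at the very end of the fingers, on their centre line; the grasp point (between the pads) lies 19 mm behind it; z points along the fingers, y is the line along which they close (so a half turn about z gives the same grasp; the last joint's range is limited). The gripper opens to 85 mm and grips with 20 to 120 N. Pads are 22 mm wide; open, the fingers measure 114 mm over their backs; the gripper's body (76 mm by 85 mm) begins 54 mm behind the grasp point. The pads swing forward as they close: fully open they stand 13 mm farther back than shut.
Start: joints at [1.198, 0.628, 0.038, 1.517, -0.027, 0.996, -0.02], TCP at [196.335, -619.654, 199.013] pointing down, gripper open.
Joint ranges: [-3.06, 3.06], [-0.37, 2.12], [-1.25, 1.32], [0.18, 2.47], [-1.1, 4.24], [0.23, 1.98], [-2.94, 2.94]. Speed limits (rad/s): [2.57, 2.57, 3.14, 3.14, 3.14, 3.14, 3.14].

INTERFACE

Orientations are given as [roll, pitch, yaw] about the fixed x, y, z axes, in that order (R = Rz(yaw) Ry(pitch) Rx(roll)).
In Python, from cell import status, get_image, ctrl, models gives the robot as it stands.
- The arm moves only by the shell command python3 -m handwheel 'ROWS' [OPENING]. ROWS is JSON, a list of rows, each an object with "delta_pos": the shift along the world's x, y, z in cm, a list of three; "yaw": the turn about the world's z in rad. A call has 1 to 10 rows; each row shifts and turns the commanded pose from where the row before left it; what a row does not reach is not made up. A row lasts 1/12 s, in which the tool goes at most 41.7 mm and 7.16 degrees, less where a joint would pass 70% of its speed; a pose out of reach is approached as far as the arm can. A call is refused whole if a number of a shift passes 4.17 or a number of a turn 0.125, either way. A call with a gripper value outside its range is refused whole. OPENING is the opening, from -1 (shut) to 1 (fully open), set as the call begins (- or left out, the last holds). The fingers move at their own pace and stop on an object; the grip force is fixed at half the most. Time passes only in rows, so rows that do not move let the fingers close. It gives the time, the measured TCP pose, the force, the opening and the grip force at its end, in the units of the state.
- status.read_state(): the state, without advancing time (a new reading comes with each control period).
- get_image(name): name is "scene" or "top" or "wrist"; returns a dict with "color" (420x560x3 uint8, red, green, blue), "z_map" (420x560 float32, mm along the optical axis (not along the pixel's ray), 0 where there is no reading), "fx", "fy", "cx", "cy" (pixels), "position" and "rotation" of the camera in the world; the wrist camera has in their place "hand_eye" (4x4, takes a point from camera to tool coordinates, whose origin is the TCP and whose axes are the flange's). Camera axes: x right, y up, looking along -z (the intrinsics and any distortion apply to the point x, -y, -z); pixel columns grow to the right and rows downward; lengths in mm; the calibration is good to about 2 mm. A picture is of the moment at which its call begins: read the wrist's pose just before it.
- ctrl.finish_job(): hands the job in; it is judged then, once.
Trained networks look in a picture, given as the dict that the camera call returned (one of the last four; its "shot" number tells which), for a name from the list of things; names that differ only in an ending like _2 or _b are one class to them, and where a whole thing is asked for, a point or a joint stands for the part that bears it (a point fixed in the world has none). Each returns a list of dicts, best first, with "score" (0 to 1); they miss things now and then, are a little off and sometimes report something else, mostly with a low value. They report only what shows in the picture. A call takes as long as a camera call.
- models.boxes_of(picture, name): "rect" ([left, top, right, bottom] in pixels, round what is visible of it).
The state is a dict: "clock": time; "qpos": joint angles; "qd": joint speeds; "tau": joint torques, N m; "eef_pos": TCP position; "tool_rot": TCP orientation; "force": force on the tool from outside, world axes, zero at the start; "torque": the same for the moment, N m; "width": finger opening in mm; "gripper_force": force on a finger pad.
Only numpy, scipy, OpenCV 4.12 (cv2) and the standard library are available. Lean on these libraries where they do the work, as an engineer would, in place of code of your own. Each camera call takes 0.05 s, during which the arm holds its last target. There are 200 camera calls.

## Working session

There is one attempt and no reset: what is moved stays moved. The work goes in short steps, Python scripts to look and compute and a shell command to move; the robot and the scene stay as the last step left them, time stands still between calls to the robot, and variables do not carry over. Pictures are saved under pics/ and viewed, at most 10 in all, crops included, and the job is handed in when it is done.

```bash
mkdir -p pics; cat > h.py <<'E'
import numpy as np, cv2
from cell import status, get_image, ctrl, models
def cloud(p):
    z=p["z_map"].astype(float); v,u=np.mgrid[:z.shape[0],:z.shape[1]]
    c=np.stack([(u-p["cx"])/p["fx"]*z,-(v-p["cy"])/p["fy"]*z,-z],-1)
    w=c@np.array(p["rotation"]).T+np.array(p["position"]); w[z==0]=np.nan
    return w
def save(p,n): cv2.imwrite(f"pics/{n}.png",p["color"][:,:,::-1])
E
python3 - <<'E'
from h import *
s=status.read_state();print({k:np.round(v,3).tolist() for k,v in s.items()})
for n in("scene","top"):
    p=get_image(n);save(p,n+"0");w=cloud(p);np.save(n+".npy",w)
    print(n,p.keys(),np.round(p["position"]))
    for t in("pan","stirrer","stand","spray_can","mallet","spring","ball1_center"):
        for b in models.boxes_of(p,t)[:6 if t[0]=="b" else 1]:
            r=[int(x) for x in b["rect"]];c=w[(r[1]+r[3])//2,(r[0]+r[2])//2]
            print(t,r,round(b["score"],2),np.round(c))
E
```

```text
{'clock': 0.0, 'qpos': [1.198, 0.629, 0.038, 1.518, -0.027, 0.996, -0.02], 'qd': [0.0, -0.001, 0.0, 0.001, -0.001, -0.001, 0.001], 'tau': [0.001, -56.34, 1.227, -19.344, 0.011, 0.011, -0.0], 'eef_pos': [196.159, -618.954, 198.064], 'tool_rot': [-3.14, -0.0, 0.307], 'force': [-0.543, 0.007, 0.011], 'torque': [0.028, 0.02, -0.044], 'gripper_force': 0.0, 'width': 85.52}Traceback (most recent call last):
  File "<stdin>", line 4, in <module>
  File "h.py", line 6, in cloud
    w=c@np.array(p["rotation"]).T+np.array(p["position"]); w[z==0]=np.nan
      ~~~~~~~~~~~~~~~~~~~~~~~~~~~^~~~~~~~~~~~~~~~~~~~~~~~
ValueError: operands could not be broadcast together with shapes (420,560) (3,)
```

```bash
sed -i 's/np.array(p\["rotation"\]).T/R.from_euler("xyz",p["rotation"]).as_matrix().T/; 1a from scipy.spatial.transform import Rotation as R' h.py
python3 - <<'E'
from h import *
for n in("scene","top"):
    p=get_image(n);save(p,n+"0");print(n,list(p.keys()),p["rotation"],p["position"],p["fx"],p["cx"],p["cy"]);w=cloud(p);np.save(n+".npy",w)
    for t in("pan","stirrer","stand","spray_can","mallet","spring","ball1_center"):
        for b in models.boxes_of(p,t)[:6 if t[0]=="b" else 1]:
            r=[int(x) for x in b["rect"]];c=w[(r[1]+r[3])//2,(r[0]+r[2])//2]
            print(t,r,round(b["score"],2),np.round(c))
E
```

```text
scene ['color', 'z_map', 'fx', 'fy', 'cx', 'cy', 'position', 'rotation', 'shot'] [0.51696271 0.01097315 0.52743451] [ 810.78021015 -420.68878908  978.62096317] 506.277751069217 282.7577972159891 209.3643567380393
pan [173, 258, 284, 372] 0.66 [ 557. -215.   30.]
stirrer [287, 79, 329, 156] 0.92 [498. 204. 146.]
stand [279, 101, 348, 187] 0.82 [496. 242.   7.]
spray_can [349, 208, 386, 260] 0.81 [725.  17. 143.]
mallet [174, 152, 268, 250] 0.74 [400.  -5.  22.]
spring [295, 309, 331, 351] 0.86 [ 709. -150.   -2.]
ball1_center [188, 302, 206, 319] 0.84 [ 504. -239.   44.]
top ['color', 'z_map', 'fx', 'fy', 'cx', 'cy', 'position', 'rotation', 'shot'] [ 0.16114976 -0.00808896 -1.59041822] [ 415.60234583  -14.26620155 1116.8495572 ] 455.1361868674971 272.3347516486699 207.3784637264637
pan [301, 180, 389, 270] 0.96 [nan nan nan]
stirrer [143, 224, 182, 266] 0.83 [493. 200. 193.]
stand [142, 208, 199, 268] 0.65 [507. 186. 187.]
spray_can [227, 133, 255, 170] 0.68 [696.  41. 160.]
mallet [213, 271, 322, 309] 0.95 [396. -10.  28.]
spring [311, 139, 343, 175] 0.96 [ 723. -168.    1.]
ball1_center [353, 238, 365, 250] 0.64 [ 499. -231.   37.]
```

View pics/scene0.png

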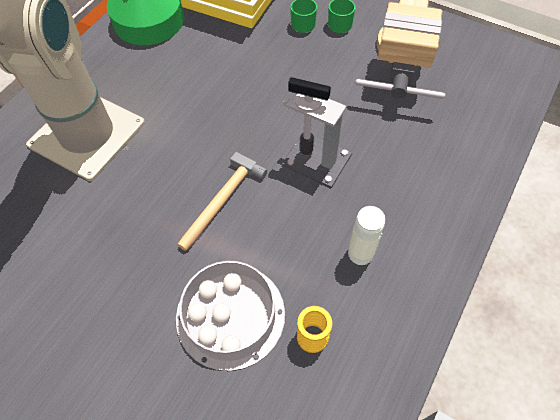

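View pics/top0.png

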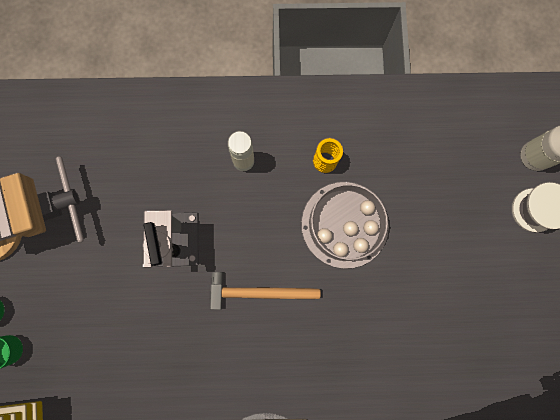

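The scene picture shows the stirrer hanging in the fork (307,110), the pan at (228,315), mallet, can and spring standing apart. The top picture shows the fork opening to the left (+y), the handle at (152,244), and balls in the right/lower half of the pan at (345,225).

```bash
python3 - <<'E'
from h import *
from scipy.optimize import least_squares
def rect(q):
    c,s,a=cv2.minAreaRect(q[:,:2].astype(np.float32)); return np.round(c,1),np.round(s,1),round(a,1)
for n in("top","scene"):
    w=np.load(n+".npy").reshape(-1,3); w=w[~np.isnan(w[:,0])]
    x,y,z=w.T
    near=(abs(x-495)<120)&(abs(y-200)<120)
    for lab,lo,hi in(("handle",226,246),("fork",180,189.5),("foot",4,14)):
        m=near&(z>lo)&(z<hi); q=w[m]
        if len(q)>5: print(n,lab,len(q),rect(q),np.round(np.median(q,0),1))
    m=(np.hypot(x-535,y+200)<110)&(z>58)&(z<72);q=w[m]
    f=least_squares(lambda a:np.hypot(q[:,0]-a[0],q[:,1]-a[1])-88,[535,-200],loss="soft_l1")
    print(n,"pan",len(q),f.x,np.sqrt(np.mean(f.fun**2)))
    for lab,c,zz in(("can",(705,30),(150,170)),("spring",(720,-160),(88,100))):
        q=w[(np.hypot(x-c[0],y-c[1])<70)&(z>zz[0])&(z<zz[1])];print(n,lab,len(q),np.round((q.min(0)+q.max(0))/2) if len(q) else 0)
E
```

```text
top handle 430 (array([492.9, 211.8]), array([83.5, 19. ]), 11.8) [492.4 210.6 235. ]
top fork 728 (array([507.5, 211.8]), array([116. ,  56.9]), 1.4) [536.3 203.1 184.3]
top foot 1192 (array([494.7, 199.8]), array([238.3, 239.6]), 0.2) [516.9 184.5   7.2]
top pan 462 [ 550.92544129 -204.54872844] 1.4125821877267581
top can 415 [717.  44. 158.]
top spring 283 [ 714. -162.   93.]
scene handle 405 (array([494. , 208.6]), array([83.7, 21.9]), 12.6) [495.3 206.8 234.6]
scene fork 706 (array([507.9, 209.2]), array([116.5,  58.5]), 1.8) [535.5 199.6 184.7]
scene foot 1569 (array([494.5, 198.5]), array([240.5, 235.3]), 0.5) [521.8 191.2   7.7]
scene pan 797 [ 552.49911968 -207.41244756] 1.4850575661024448
scene can 572 [718.  42. 157.]
scene spring 499 [ 714. -164.   93.]
```

```bash
python3 - <<'E'
from h import *
a=cv2.imread("pics/top0.png")[195:280,130:215];b=cv2.imread("pics/scene0.png")[65:195,260:360]
a=cv2.resize(a,(400,400),interpolation=2);b=cv2.resize(b,(308,400),interpolation=2)
cv2.imwrite("pics/crop1.png",np.hstack([a,b]))
E
```

```text
(no output)
```

View pics/crop1.png

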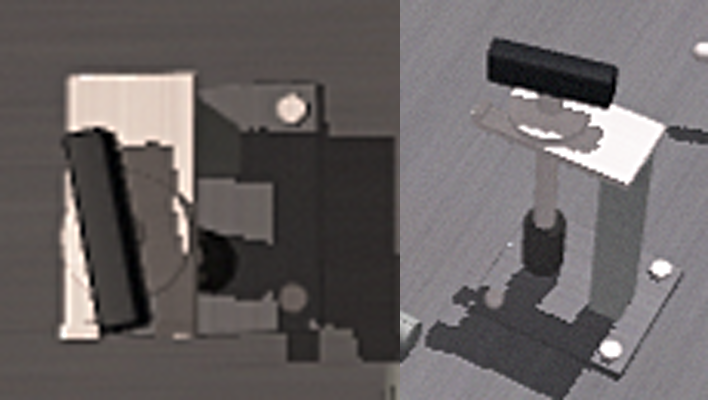

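The crop shows the prongs pointing down in the top picture (world -x, lips at crop (80,330) and (180,335)), the post at +x. So the seat is at about (493, 210), handle at 12° to world x.

```bash
R='' ; python3 -m handwheel '[{"delta_pos":[3,3,1.3],"yaw":0},{"delta_pos":[3,3,1.3],"yaw":0},{"delta_pos":[3,3,1.3],"yaw":0},{"delta_pos":[3,3,1.3],"yaw":0},{"delta_pos":[3,3,1.3],"yaw":0},{"delta_pos":[3,3,1.3],"yaw":0},{"delta_pos":[3,3,1.3],"yaw":0},{"delta_pos":[3,3,1.3],"yaw":0},{"delta_pos":[3,3,1.3],"yaw":0},{"delta_pos":[3,3,1.3],"yaw":0}]' 1
python3 -m handwheel '[{"delta_pos":[0,3,0],"yaw":0},{"delta_pos":[0,3,0],"yaw":0},{"delta_pos":[0,3,0],"yaw":0},{"delta_pos":[0,3,0],"yaw":0},{"delta_pos":[0,3,0],"yaw":0},{"delta_pos":[0,3,0],"yaw":0},{"delta_pos":[0,3,0],"yaw":0},{"delta_pos":[0,3,0],"yaw":0},{"delta_pos":[0,3,0],"yaw":0},{"delta_pos":[0,3,0],"yaw":0}]'
python3 -m handwheel '[{"delta_pos":[0,3,0],"yaw":0},{"delta_pos":[0,3,0],"yaw":0},{"delta_pos":[0,3,0],"yaw":0},{"delta_pos":[0,3,0],"yaw":0},{"delta_pos":[0,3,0],"yaw":-0.05},{"delta_pos":[0,3,0],"yaw":-0.05},{"delta_pos":[0,3,0],"yaw":0},{"delta_pos":[0,0,0],"yaw":0},{"delta_pos":[0,0,0],"yaw":0}]'
cat >> h.py <<'E'
def wcloud(s,p):
    z=p["z_map"].astype(float); v,u=np.mgrid[:z.shape[0],:z.shape[1]]
    c=np.stack([(u-p["cx"])/p["fx"]*z,-(v-p["cy"])/p["fy"]*z,-z],-1)
    H=np.array(p["hand_eye"]); t=c@H[:3,:3].T+H[:3,3]
    w=t@R.from_euler("xyz",s["tool_rot"]).as_matrix().T+np.array(s["eef_pos"]); w[z==0]=np.nan
    return w
def st():
    s=status.read_state();print({k:np.round(s[k],3).tolist() for k in("clock","qpos","eef_pos","tool_rot","force","width","gripper_force")});return s
E
python3 - <<'E'
from h import *
s=st();p=get_image("wrist");save(p,"w1");w=wcloud(s,p).reshape(-1,3);w=w[~np.isnan(w[:,0])];x,y,z=w.T
for lo,hi in((226,246),(180,190)):
    q=w[(abs(x-495)<120)&(abs(y-205)<90)&(z>lo)&(z<hi)]
    print(len(q),cv2.minAreaRect(q[:,:2].astype(np.float32)),np.median(q,0)) if len(q)>4 else print(len(q))
E
```

```text
clock: 1.68
eef_pos: [479.1, -336.4, 322.0]
tool_rot: [3.141, -0.0, 0.307]
force: [-0.1, -0.4, -1.0]
width: 85.9
gripper_force: 0.0
clock: 2.52
eef_pos: [477.8, -36.6, 321.3]
tool_rot: [3.141, -0.001, 0.307]
force: [0.6, 0.2, -0.0]
width: 85.5
gripper_force: 0.0
clock: 3.27
eef_pos: [477.6, 174.0, 321.0]
tool_rot: [-3.141, -0.0, 0.211]
force: [-0.8, -0.8, 0.4]
width: 85.4
gripper_force: 0.0
{'clock': 3.267, 'qpos': [-0.256, 0.303, -0.199, 1.723, 0.065, 1.122, -1.835], 'eef_pos': [477.598, 173.969, 321.042], 'tool_rot': [-3.141, -0.0, 0.211], 'force': [-0.842, -0.786, 0.405], 'width': 85.433, 'gripper_force': 0.0}
2165 ((493.92987060546875, 210.58950805664062), (83.21385192871094, 18.26132583618164), 11.727644920349121) [496.98943882 210.36847152 235.61972644]
3434 ((508.15631103515625, 210.8100128173828), (115.80973815917969, 56.121192932128906), 0.8436397910118103) [540.05169742 207.46456491 184.87182754]
```

View pics/w1.png

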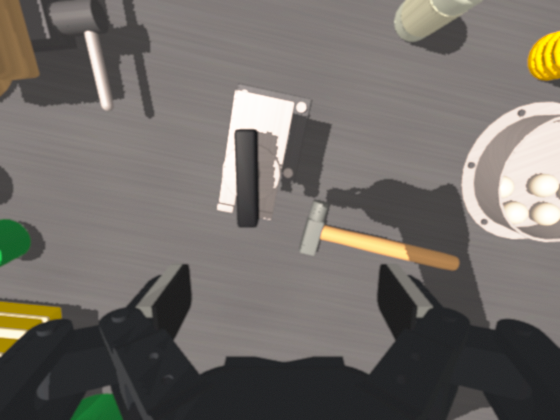

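The wrist picture shows the handle at (247,178), aligned across the fingers, and the fork below it. Measured (493.8, 210.5), agreeing with the other cameras.

```bash
python3 -m handwheel '[{"delta_pos":[0.8,1.8,0],"yaw":-0.005},{"delta_pos":[0.8,1.8,0],"yaw":0},{"delta_pos":[0,0,-2],"yaw":0},{"delta_pos":[0,0,-2],"yaw":0},{"delta_pos":[0,0,-2],"yaw":0},{"delta_pos":[0,0,0],"yaw":0}]'
```

```text
clock: 3.82
eef_pos: [492.1, 204.9, 257.7]
tool_rot: [3.139, 0.007, 0.199]
force: [-0.3, -0.3, 0.6]
width: 85.0
gripper_force: 0.0
```

```bash
python3 -m handwheel '[{"delta_pos":[0.15,0.5,-1],"yaw":0.006},{"delta_pos":[0,0,-1.5],"yaw":0},{"delta_pos":[0,0,-1.5],"yaw":0},{"delta_pos":[0,0,-1.2],"yaw":0},{"delta_pos":[0,0,0],"yaw":0},{"delta_pos":[0,0,0],"yaw":0}]'
```

```text
clock: 4.32
eef_pos: [496.1, 212.9, 209.6]
tool_rot: [-3.142, -0.001, 0.207]
force: [1.3, -0.0, -0.0]
width: 85.2
gripper_force: 0.0
```

```bash
python3 -m handwheel '[{"delta_pos":[-0.2,-0.25,-0.5],"yaw":0},{"delta_pos":[0,0,0],"yaw":0},{"delta_pos":[0,0,0],"yaw":0}]'; python3 -m handwheel '[{"delta_pos":[0,0,0],"yaw":0},{"delta_pos":[0,0,0],"yaw":0},{"delta_pos":[0,0,0],"yaw":0},{"delta_pos":[0,0,0],"yaw":0},{"delta_pos":[0,0,0],"yaw":0},{"delta_pos":[0,0,0],"yaw":0},{"delta_pos":[0,0,0],"yaw":0},{"delta_pos":[0,0,0],"yaw":0}]' -1
```

```text
clock: 4.57
eef_pos: [493.8, 210.4, 204.7]
tool_rot: [-3.142, -0.001, 0.207]
force: [0.8, -0.1, 0.4]
width: 84.8
gripper_force: 0.0
clock: 5.23
eef_pos: [493.5, 210.6, 204.1]
tool_rot: [-3.142, -0.0, 0.208]
force: [-0.7, 0.2, -0.1]
width: 0.1
gripper_force: 0.0
```

```bash
python3 - <<'E'
from h import *
s=st();p=get_image("wrist");q=get_image("scene");t=get_image("top")
b=cv2.resize(q["color"][50:200,240:370],(347,400));c=cv2.resize(t["color"][190:290,120:220],(400,400))
cv2.imwrite("pics/c2.png",np.hstack([b,c])[:,:,::-1])
print(models.boxes_of(q,"stirrer")[:2],models.boxes_of(t,"stirrer")[:2])
E
```

```text
{'clock': 5.233, 'qpos': [-0.322, 0.464, -0.194, 1.825, 0.114, 0.863, -1.933], 'eef_pos': [493.542, 210.56, 204.079], 'tool_rot': [-3.142, -0.0, 0.208], 'force': [-0.667, 0.164, -0.071], 'width': 0.123, 'gripper_force': 0.0}
[{'rect': [288.8, 75.9, 329.3, 156.0], 'score': 0.65}] [{'rect': [146.4, 222.7, 181.1, 264.8], 'score': 0.72}]
```

View pics/c2.png

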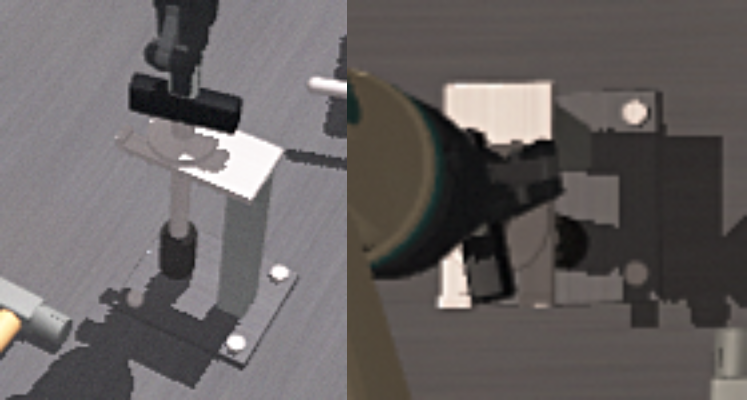

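```bash
python3 -m handwheel '[{"delta_pos":[0,0,0.3],"yaw":0},{"delta_pos":[0,0,0.3],"yaw":0},{"delta_pos":[0,0,0.4],"yaw":0},{"delta_pos":[0,0,0],"yaw":0},{"delta_pos":[0,0,0],"yaw":0},{"delta_pos":[0,0,0],"yaw":0}]'
python3 - <<'E'
from h import *
s=st();p=get_image("wrist");save(p,"w3");q=get_image("scene")
w=cloud(q);c=q["color"].max(-1)
m=(abs(w[...,0]-494)<44)&(abs(w[...,1]-210)<25)&(w[...,2]>205)&(w[...,2]<262)
d=w[m]
for x0 in range(450,540,10):
    e=d[(d[:,0]>=x0)&(d[:,0]<x0+10)];print(x0,len(e),np.percentile(e[:,2],[50,80,95]).round(1) if len(e) else 0)
E
```

```text
clock: 5.98
eef_pos: [493.5, 210.5, 214.2]
tool_rot: [3.142, -0.0, 0.208]
force: [-0.0, 0.1, -0.6]
width: -0.4
gripper_force: 0.0
{'clock': 5.983, 'qpos': [-0.32, 0.452, -0.196, 1.812, 0.11, 0.887, -1.93], 'eef_pos': [493.526, 210.52, 214.156], 'tool_rot': [3.142, -0.0, 0.208], 'force': [-0.029, 0.126, -0.631], 'width': -0.42, 'gripper_force': 0.0}
450 45 [233.2 235.6 236.9]
460 74 [232.8 235.8 236.9]
470 66 [233.4 235.4 236.6]
480 80 [230.8 235.7 256.8]
490 101 [233.8 245.4 259.2]
500 100 [234.7 250.4 258.5]
510 74 [231.7 235.5 236.9]
520 76 [233.6 235.6 236.7]
530 50 [227.2 233.8 237. ]
```

View pics/w3.png

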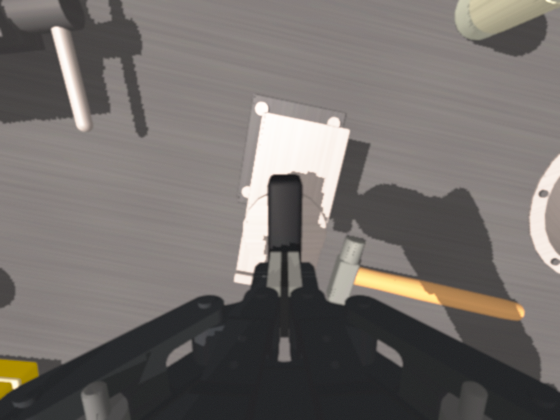

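```bash
python3 - <<'E'
from h import *
s=st();p=get_image("wrist");w=wcloud(s,p);print(np.round(p["hand_eye"],3).tolist(),p["fx"],p["cx"],p["cy"])
for r in range(180,340,10): print(r,[np.round(w[r,c],0).tolist() for c in(272,285,299)])
H=np.linalg.inv(np.array(p["hand_eye"]))
for z in(0,-19):
  c=H@[0,0,z,1];print(z,p["cx"]-c[0]/c[2]*p["fx"],p["cy"]+c[1]/c[2]*p["fy"])
q=get_image("scene");W=cloud(q)
for r in range(60,108,3): print(r,[np.round(W[r,c],0).tolist() for c in(300,306,312)])
E
```

```text
{'clock': 6.083, 'qpos': [-0.32, 0.453, -0.196, 1.813, 0.11, 0.887, -1.93], 'eef_pos': [493.432, 210.488, 213.994], 'tool_rot': [3.142, 0.0, 0.208], 'force': [-0.333, 0.556, 0.144], 'width': -0.004, 'gripper_force': 0.0}
[[0.0, 0.962, 0.273, 68.963], [1.0, -0.0, 0.0, 0.339], [0.0, 0.273, -0.962, -174.723], [0.0, 0.0, 0.0, 1.0]] 314.23605464201944 283.9854552998129 213.30845230536454
180 [[534.0, 225.0, 234.0], [535.0, 218.0, 233.0], [536.0, 211.0, 230.0]]
190 [[529.0, 224.0, 236.0], [530.0, 217.0, 236.0], [532.0, 211.0, 236.0]]
200 [[524.0, 223.0, 236.0], [525.0, 216.0, 235.0], [527.0, 210.0, 236.0]]
210 [[519.0, 222.0, 236.0], [520.0, 215.0, 236.0], [522.0, 208.0, 235.0]]
220 [[514.0, 221.0, 235.0], [515.0, 214.0, 236.0], [516.0, 207.0, 235.0]]
230 [[509.0, 220.0, 237.0], [510.0, 213.0, 236.0], [511.0, 206.0, 235.0]]
240 [[503.0, 219.0, 236.0], [505.0, 212.0, 236.0], [506.0, 205.0, 235.0]]
250 [[498.0, 217.0, 236.0], [499.0, 211.0, 235.0], [501.0, 204.0, 236.0]]
260 [[503.0, 218.0, 259.0], [504.0, 212.0, 260.0], [495.0, 202.0, 235.0]]
270 [[503.0, 217.0, 269.0], [504.0, 212.0, 270.0
[... 1017 characters left out ...]
.0, 196.0, 265.0], [501.0, 206.0, 260.0]]
81 [[475.0, 207.0, 237.0], [493.0, 198.0, 255.0], [501.0, 208.0, 250.0]]
84 [[477.0, 203.0, 234.0], [488.0, 208.0, 235.0], [498.0, 214.0, 235.0]]
87 [[480.0, 197.0, 233.0], [490.0, 205.0, 230.0], [503.0, 205.0, 237.0]]
90 [[480.0, 199.0, 222.0], [492.0, 202.0, 226.0], [504.0, 204.0, 231.0]]
93 [[480.0, 199.0, 214.0], [492.0, 201.0, 219.0], [504.0, 204.0, 222.0]]
96 [[475.0, 209.0, 192.0], [492.0, 202.0, 209.0], [505.0, 203.0, 215.0]]
99 [[479.0, 202.0, 193.0], [492.0, 202.0, 200.0], [502.0, 211.0, 197.0]]
102 [[483.0, 195.0, 193.0], [493.0, 201.0, 192.0], [504.0, 208.0, 192.0]]
105 [[486.0, 189.0, 192.0], [497.0, 194.0, 193.0], [507.0, 200.0, 193.0]]
```

The wrist picture shows the shut fingers at (285,258) above the handle. Both cameras' depth put the fingertips at z≈251 while the reported TCP is 214. So the real fingertips are about 37 mm higher than reported; I go that much deeper.

```bash
python3 -m handwheel '[{"delta_pos":[0,0,0.5],"yaw":0},{"delta_pos":[0,0,0],"yaw":0},{"delta_pos":[0,0,0],"yaw":0},{"delta_pos":[0,0,0],"yaw":0},{"delta_pos":[0,0,0],"yaw":0},{"delta_pos":[0,0,0],"yaw":0},{"delta_pos":[0,0,0],"yaw":0},{"delta_pos":[0,0,0],"yaw":0}]' 1
python3 -m handwheel '[{"delta_pos":[0,0,-1],"yaw":0},{"delta_pos":[0,0,-1],"yaw":0},{"delta_pos":[0,0,-1],"yaw":0},{"delta_pos":[0,0,-1],"yaw":0},{"delta_pos":[0,0,-0.6],"yaw":0},{"delta_pos":[0,0,-0.5],"yaw":0},{"delta_pos":[0,0,0],"yaw":0},{"delta_pos":[0,0,0],"yaw":0},{"delta_pos":[0,0,0],"yaw":0}]'
python3 -m handwheel '[{"delta_pos":[0,0,0],"yaw":0},{"delta_pos":[0,0,0],"yaw":0},{"delta_pos":[0,0,0],"yaw":0},{"delta_pos":[0,0,0],"yaw":0},{"delta_pos":[0,0,0],"yaw":0},{"delta_pos":[0,0,0],"yaw":0},{"delta_pos":[0,0,0],"yaw":0},{"delta_pos":[0,0,0],"yaw":0}]' -1
```

```text
clock: 6.85
eef_pos: [493.5, 210.5, 219.0]
tool_rot: [3.142, 0.0, 0.208]
force: [0.1, -0.2, 1.0]
width: 85.8
gripper_force: 0.0
clock: 7.6
eef_pos: [493.9, 210.8, 168.4]
tool_rot: [-3.141, -0.001, 0.208]
force: [-0.5, 0.4, 0.8]
width: 85.4
gripper_force: 0.0
clock: 8.27
eef_pos: [493.7, 210.5, 168.3]
tool_rot: [3.142, -0.0, 0.208]
force: [-0.9, 0.3, 1.9]
width: 17.3
gripper_force: 59.3
```

```bash
python3 -m handwheel '[{"delta_pos":[0,0,0.5],"yaw":0},{"delta_pos":[0,0,0.5],"yaw":0},{"delta_pos":[0,0,0.5],"yaw":0},{"delta_pos":[0,0,0],"yaw":0},{"delta_pos":[0,0,0],"yaw":0}]'
python3 -m handwheel '[{"delta_pos":[-0.5,0,0],"yaw":0},{"delta_pos":[-1,0,0],"yaw":0},{"delta_pos":[-1.5,0,0],"yaw":0},{"delta_pos":[-1.5,0,0],"yaw":0},{"delta_pos":[-1.5,0,0],"yaw":0},{"delta_pos":[-1.5,0,0],"yaw":0},{"delta_pos":[-1,0,0],"yaw":0},{"delta_pos":[-0.5,0,0],"yaw":0},{"delta_pos":[0,0,0],"yaw":0},{"delta_pos":[0,0,0],"yaw":0}]'
```

```text
clock: 8.68
eef_pos: [493.7, 210.7, 183.4]
tool_rot: [-3.141, -0.001, 0.208]
force: [0.5, 0.0, -4.0]
width: 17.6
gripper_force: 58.6
clock: 9.52
eef_pos: [404.0, 210.7, 183.3]
tool_rot: [-3.141, -0.001, 0.208]
force: [0.3, 0.6, -3.4]
width: 17.3
gripper_force: 58.5
```

```bash
python3 -m handwheel '[{"delta_pos":[0,0,1],"yaw":0},{"delta_pos":[0,0,2],"yaw":0},{"delta_pos":[0,0,2.5],"yaw":0},{"delta_pos":[0,0,2],"yaw":0},{"delta_pos":[0,-1,1],"yaw":0},{"delta_pos":[0,-2,0],"yaw":0},{"delta_pos":[0,-3,0],"yaw":0},{"delta_pos":[0,-3,0],"yaw":0},{"delta_pos":[0,-3,0],"yaw":0}]'
python3 -m handwheel '[{"delta_pos":[1.5,-2.5,0],"yaw":0},{"delta_pos":[2,-3,0],"yaw":0},{"delta_pos":[2,-3,0],"yaw":0},{"delta_pos":[2,-3,0],"yaw":0},{"delta_pos":[2,-3,0],"yaw":0},{"delta_pos":[2,-3,0],"yaw":0},{"delta_pos":[2,-3,0],"yaw":0},{"delta_pos":[2,-3,0],"yaw":0},{"delta_pos":[1.5,-2,0],"yaw":0},{"delta_pos":[1,-1,0],"yaw":0}]'
python3 -m handwheel '[{"delta_pos":[0,0,0],"yaw":0},{"delta_pos":[0,0,0],"yaw":0},{"delta_pos":[0,0,0],"yaw":0}]'
python3 - <<'E'
from h import *
s=st();w=np.load("top.npy").reshape(-1,3)
# balls from initial top view (unoccluded), still untouched
p=get_image("top");save(p,"t4");g=get_image("wrist")
c=cv2.imread("pics/top0.png",0)
W=np.load("top.npy");x,y,z=W[...,0],W[...,1],W[...,2]
m=((np.hypot(x-551.7,y+206)<80)&(z>25)&(z<50)).astype(np.uint8)
n,l,stt,ce=cv2.connectedComponentsWithStats(m)
for i in range(1,n):
    if stt[i,4]>15: print(stt[i,4],np.round(W[l==i].mean(0),0))
E
```

```text
clock: 10.27
eef_pos: [404.4, 89.2, 268.3]
tool_rot: [3.141, -0.001, 0.208]
force: [1.5, -0.5, -3.3]
width: 17.2
gripper_force: 58.9
clock: 11.1
eef_pos: [585.0, -180.2, 267.4]
tool_rot: [3.138, -0.0, 0.202]
force: [-0.1, 0.4, -2.8]
width: 17.4
gripper_force: 59.0
clock: 11.35
eef_pos: [583.2, -173.7, 267.6]
tool_rot: [-3.14, 0.001, 0.208]
force: [-0.0, -0.1, -2.8]
width: 16.9
gripper_force: 59.0
{'clock': 11.35, 'qpos': [0.271, 0.503, -0.043, 1.547, 0.022, 1.094, -1.14], 'eef_pos': [583.177, -173.74, 267.553], 'tool_rot': [-3.14, 0.001, 0.208], 'force': [-0.025, -0.05, -2.777], 'width': 16.932, 'gripper_force': 59.013}
157 [ 588. -256.   34.]
158 [ 538. -213.   34.]
163 [ 539. -262.   34.]
166 [ 522. -149.   35.]
167 [ 497. -235.   34.]
160 [ 489. -186.   35.]
```

```bash
python3 -m handwheel '[{"delta_pos":[0,0,-1],"yaw":0},{"delta_pos":[-0.05,-0.1,-2],"yaw":0},{"delta_pos":[0,-0.05,-2],"yaw":0},{"delta_pos":[0,0,-2],"yaw":0},{"delta_pos":[0,0,-2],"yaw":0},{"delta_pos":[0,0,-1],"yaw":0},{"delta_pos":[0,0,-0.7],"yaw":0},{"delta_pos":[0,0,0],"yaw":0},{"delta_pos":[0,0,0],"yaw":0},{"delta_pos":[0,0,0],"yaw":0}]'
```

```text
clock: 12.28
eef_pos: [584.0, -176.2, 162.3]
tool_rot: [3.14, -0.002, 0.208]
force: [0.1, -0.1, -2.8]
width: 16.9
gripper_force: 58.9
```

```bash
python3 -m handwheel '[{"delta_pos":[-0.57,0.48,-0.15],"yaw":0},{"delta_pos":[-0.65,0.38,-0.1],"yaw":0},{"delta_pos":[-0.70,0.26,0],"yaw":0},{"delta_pos":[-0.74,0.13,0],"yaw":0},{"delta_pos":[-0.75,0,0],"yaw":0},{"delta_pos":[-0.74,-0.13,0],"yaw":0},{"delta_pos":[-0.70,-0.26,0],"yaw":0},{"delta_pos":[-0.65,-0.38,0],"yaw":0},{"delta_pos":[-0.57,-0.48,0],"yaw":0}]'
```

```text
clock: 13.03
eef_pos: [525.3, -178.8, 160.2]
tool_rot: [3.136, -0.007, 0.207]
force: [4.3, -4.3, -1.6]
width: 17.3
gripper_force: 59.6
```

```bash
python3 -m handwheel '[{"delta_pos":[-0.48,-0.57,0],"yaw":0},{"delta_pos":[-0.38,-0.65,0],"yaw":0},{"delta_pos":[-0.26,-0.70,0],"yaw":0},{"delta_pos":[-0.13,-0.74,0],"yaw":0},{"delta_pos":[0,-0.75,0],"yaw":0},{"delta_pos":[0.13,-0.74,0],"yaw":0},{"delta_pos":[0.26,-0.70,0],"yaw":0},{"delta_pos":[0.38,-0.65,0],"yaw":0},{"delta_pos":[0.48,-0.57,0],"yaw":0}]'
```

```text
clock: 13.78
eef_pos: [522.3, -236.1, 158.2]
tool_rot: [-3.14, 0.001, 0.208]
force: [0.5, 3.3, -2.9]
width: 16.9
gripper_force: 59.2
```

```bash
python3 - <<'E'
from h import *
s=st();p=get_image("scene");g=get_image("wrist")
cv2.imwrite("pics/s5.png",np.hstack([cv2.resize(p["color"][200:400,140:320],(378,420)),cv2.resize(g["color"],(400,420))])[:,:,::-1])
E
```

```text
{'clock': 13.783, 'qpos': [0.407, 0.567, -0.047, 1.778, 0.033, 0.799, -1.019], 'eef_pos': [522.338, -236.146, 158.176], 'tool_rot': [-3.14, 0.001, 0.208], 'force': [0.485, 3.293, -2.926], 'width': 16.881, 'gripper_force': 59.174}
```

View pics/s5.png

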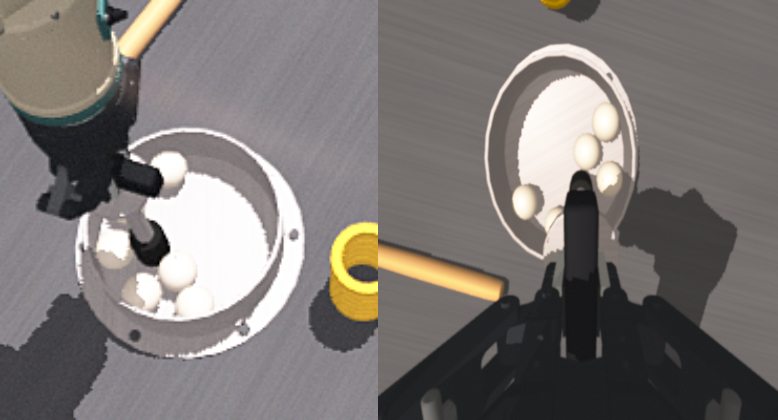

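The picture shows the upright stirrer's head at (150,242) on the floor, pushing four balls ahead, all balls in the pan. Continuing.

```bash
python3 -m handwheel '[{"delta_pos":[0.57,-0.48,0],"yaw":0},{"delta_pos":[0.65,-0.38,0],"yaw":0},{"delta_pos":[0.70,-0.26,0],"yaw":0},{"delta_pos":[0.74,-0.13,0],"yaw":0},{"delta_pos":[0.75,0,0],"yaw":0},{"delta_pos":[0.74,0.13,0],"yaw":0},{"delta_pos":[0.70,0.26,0],"yaw":0},{"delta_pos":[0.65,0.38,0],"yaw":0},{"delta_pos":[0.57,0.48,0],"yaw":0}]'
```

```text
clock: 14.63
eef_pos: [581.3, -238.4, 158.0]
tool_rot: [3.14, 0.005, 0.207]
force: [-4.7, -1.9, -1.7]
width: 17.2
gripper_force: 59.4
```

```bash
python3 -m handwheel '[{"delta_pos":[0.48,0.57,0],"yaw":0},{"delta_pos":[0.38,0.65,0],"yaw":0},{"delta_pos":[0.26,0.70,0],"yaw":0},{"delta_pos":[0.13,0.74,0],"yaw":0},{"delta_pos":[0,0.75,0],"yaw":0},{"delta_pos":[-0.13,0.74,0],"yaw":0},{"delta_pos":[-0.26,0.70,0],"yaw":0},{"delta_pos":[-0.38,0.65,0],"yaw":0},{"delta_pos":[-0.48,0.57,0],"yaw":0}]'
```

```text
clock: 15.38
eef_pos: [583.1, -177.5, 159.1]
tool_rot: [3.138, -0.001, 0.208]
force: [-2.2, -5.3, -3.1]
width: 17.1
gripper_force: 59.4
```

```bash
python3 -m handwheel '[{"delta_pos":[-0.57,0.48,0],"yaw":0},{"delta_pos":[-0.65,0.38,0],"yaw":0},{"delta_pos":[-0.70,0.26,0],"yaw":0},{"delta_pos":[-0.74,0.13,0],"yaw":0},{"delta_pos":[-0.75,0,0],"yaw":0},{"delta_pos":[-0.74,-0.13,0],"yaw":0},{"delta_pos":[-0.70,-0.26,0],"yaw":0},{"delta_pos":[-0.65,-0.38,0],"yaw":0},{"delta_pos":[-0.57,-0.48,0],"yaw":0}]'
```

```text
clock: 16.13
eef_pos: [524.7, -176.8, 159.7]
tool_rot: [3.139, -0.006, 0.208]
force: [4.7, -1.1, -1.7]
width: 17.6
gripper_force: 59.3
```

Tracking is good (one and a quarter turns done); next the rest plus an eighth.

```bash
python3 -m handwheel '[{"delta_pos":[-0.48,-0.57,0],"yaw":0},{"delta_pos":[-0.38,-0.65,0],"yaw":0},{"delta_pos":[-0.26,-0.70,0],"yaw":0},{"delta_pos":[-0.13,-0.74,0],"yaw":0},{"delta_pos":[0,-0.75,0],"yaw":0},{"delta_pos":[0.13,-0.74,0],"yaw":0},{"delta_pos":[0.26,-0.70,0],"yaw":0},{"delta_pos":[0.38,-0.65,0],"yaw":0},{"delta_pos":[0.48,-0.57,0],"yaw":0}]'
```

```text
clock: 16.88
eef_pos: [521.2, -235.7, 157.8]
tool_rot: [-3.138, 0.003, 0.207]
force: [1.4, 3.5, -3.1]
width: 17.2
gripper_force: 59.2
```

```bash
python3 -m handwheel '[{"delta_pos":[0.57,-0.48,0],"yaw":0},{"delta_pos":[0.65,-0.38,0],"yaw":0},{"delta_pos":[0.70,-0.26,0],"yaw":0},{"delta_pos":[0.74,-0.13,0],"yaw":0},{"delta_pos":[0.75,0,0],"yaw":0},{"delta_pos":[0.74,0.13,0],"yaw":0},{"delta_pos":[0.70,0.26,0],"yaw":0},{"delta_pos":[0.65,0.38,0],"yaw":0},{"delta_pos":[0.57,0.48,0],"yaw":0}]'
```

```text
clock: 17.63
eef_pos: [580.2, -233.5, 156.8]
tool_rot: [-3.135, 0.007, 0.209]
force: [-1.9, 4.7, -4.0]
width: 17.2
gripper_force: 59.9
```

```bash
python3 -m handwheel '[{"delta_pos":[0.48,0.57,0],"yaw":0},{"delta_pos":[0.38,0.65,0],"yaw":0},{"delta_pos":[0.26,0.70,0],"yaw":0},{"delta_pos":[0.13,0.74,0],"yaw":0},{"delta_pos":[0,0.75,0],"yaw":0},{"delta_pos":[-0.13,0.74,0],"yaw":0},{"delta_pos":[-0.26,0.70,0],"yaw":0},{"delta_pos":[-0.38,0.65,0],"yaw":0},{"delta_pos":[-0.48,0.57,0],"yaw":0}]'
python3 -m handwheel '[{"delta_pos":[-0.55,0.45,0],"yaw":0},{"delta_pos":[0,0,0],"yaw":0},{"delta_pos":[0,0,0],"yaw":0}]'
python3 - <<'E'
from h import *
s=st();p=get_image("scene");g=get_image("wrist")
cv2.imwrite("pics/s6.png",np.hstack([cv2.resize(p["color"][180:400,120:320],(382,420)),cv2.resize(g["color"],(400,420))])[:,:,::-1])
E
```

```text
clock: 18.38
eef_pos: [584.1, -174.9, 158.9]
tool_rot: [3.141, -0.003, 0.209]
force: [-0.7, -3.2, -2.8]
width: 17.5
gripper_force: 59.8
clock: 18.63
eef_pos: [577.6, -172.8, 159.2]
tool_rot: [3.139, -0.001, 0.207]
force: [-1.7, -4.1, -2.0]
width: 17.5
gripper_force: 59.8
{'clock': 18.633, 'qpos': [0.267, 0.603, -0.037, 1.698, 0.03, 0.839, -1.148], 'eef_pos': [577.613, -172.754, 159.178], 'tool_rot': [3.139, -0.001, 0.207], 'force': [-1.715, -4.053, -2.037], 'width': 17.506, 'gripper_force': 59.793}
```

View pics/s6.png

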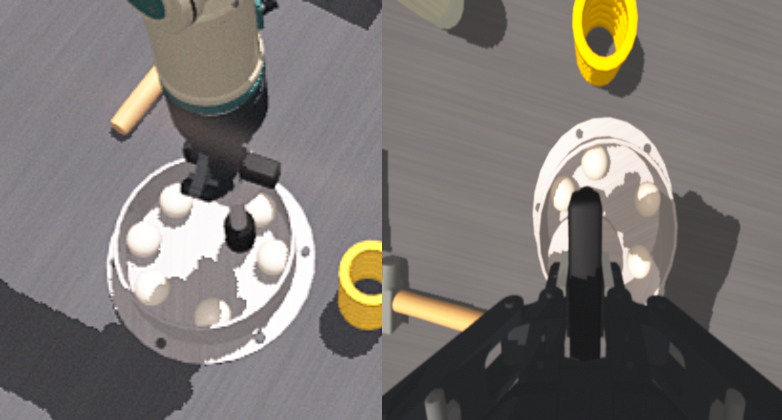

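The six balls are spread around the ring at (175,203), (143,238), (152,288), (212,312), (272,258), (262,212), all in the pan. Two turns are done, so I lift out and go back.

```bash
python3 -m handwheel '[{"delta_pos":[-0.1,-0.2,0.5],"yaw":0},{"delta_pos":[0,0,1],"yaw":0},{"delta_pos":[0,0,1.5],"yaw":0},{"delta_pos":[0,0,1.5],"yaw":0},{"delta_pos":[0,0,2],"yaw":0},{"delta_pos":[0,0,2],"yaw":0},{"delta_pos":[0,0,1.5],"yaw":0},{"delta_pos":[0,0,1],"yaw":0},{"delta_pos":[0,0,0],"yaw":0}]'
python3 -m handwheel '[{"delta_pos":[-1,1.5,0],"yaw":0},{"delta_pos":[-2,3,0],"yaw":0},{"delta_pos":[-2,3,0],"yaw":0},{"delta_pos":[-2,3,0],"yaw":0},{"delta_pos":[-2,3,0],"yaw":0},{"delta_pos":[-2,3,0],"yaw":0},{"delta_pos":[-2,3,0],"yaw":0},{"delta_pos":[-2,3,0],"yaw":0},{"delta_pos":[-1.7,2.5,0],"yaw":0},{"delta_pos":[-0.5,1.5,0],"yaw":0}]'
python3 -m handwheel '[{"delta_pos":[0,2,0],"yaw":0},{"delta_pos":[0,3,0],"yaw":0},{"delta_pos":[0,3,0],"yaw":0},{"delta_pos":[0,2,0],"yaw":0},{"delta_pos":[0,1,0],"yaw":0},{"delta_pos":[0,0,0],"yaw":0},{"delta_pos":[0,0,0],"yaw":0}]'
```

```text
clock: 19.48
eef_pos: [578.8, -172.1, 271.6]
tool_rot: [3.141, -0.006, 0.209]
force: [0.7, -0.2, -2.7]
width: 17.3
gripper_force: 59.5
clock: 20.32
eef_pos: [400.4, 95.1, 268.1]
tool_rot: [-3.139, 0.003, 0.212]
force: [-0.7, -0.4, -3.2]
width: 17.6
gripper_force: 59.4
clock: 20.9
eef_pos: [404.0, 200.8, 268.0]
tool_rot: [3.141, 0.002, 0.208]
force: [-0.3, -0.4, -2.4]
width: 17.1
gripper_force: 59.4
```

```bash
python3 -m handwheel '[{"delta_pos":[0,0.6,-1],"yaw":0},{"delta_pos":[0,0.4,-2],"yaw":0},{"delta_pos":[0,0,-2],"yaw":0},{"delta_pos":[0,0,-1.5],"yaw":0},{"delta_pos":[0,0,-1],"yaw":0},{"delta_pos":[0,0,-0.8],"yaw":0},{"delta_pos":[0,0,0],"yaw":0},{"delta_pos":[0,0,0],"yaw":0},{"delta_pos":[0,0,0],"yaw":0}]'
python3 - <<'E'
from h import *
s=st();e=np.array(s["eef_pos"])
g=get_image("wrist");W=wcloud(s,g).reshape(-1,3);q=W[(abs(W[:,2]-(e[2]+67.7))<6)&(abs(W[:,1]-e[1])<40)&(W[:,0]>e[0]+13)&(W[:,0]<e[0]+60)]
print("handle",len(q),cv2.minAreaRect(q[:,:2].astype(np.float32)),q.max(0),np.median(q,0),np.polyfit(q[:,0]-e[0],q[:,2],1))
p=get_image("scene");W=cloud(p).reshape(-1,3)
q=W[(np.hypot(W[:,0]-e[0],W[:,1]-e[1])<45)&(W[:,2]>20)]
for lo in range(25,250,15):
    r=q[(q[:,2]>=lo)&(q[:,2]<lo+15)]
    if len(r): print(lo,len(r),np.round(r.min(0)-e,1)[:2],np.round(r.max(0)-e,1)[:2],np.round(np.median(r,0)-e,1)[:2])
r=W[(np.hypot(W[:,0]-e[0],W[:,1]-e[1])<30)&(W[:,2]>20)];print("lowest",np.sort(r[:,2])[:8])
save(p,"s7")
E
```

```text
clock: 21.65
eef_pos: [405.1, 211.5, 186.0]
tool_rot: [-3.141, -0.001, 0.207]
force: [0.7, 0.6, -3.3]
width: 17.2
gripper_force: 59.3
{'clock': 21.65, 'qpos': [-0.397, 0.38, -0.196, 2.046, 0.109, 0.724, -2.025], 'eef_pos': [405.071, 211.49, 186.029], 'tool_rot': [-3.141, -0.001, 0.207], 'force': [0.699, 0.557, -3.297], 'width': 17.167, 'gripper_force': 59.311}
handle 3792 ((432.37213134765625, 210.2843017578125), (32.4067497253418, 31.159616470336914), 11.58326530456543) [447.85706723 227.98103332 259.68071026] [432.83164416 216.70870283 252.40696005] [-6.35377786e-02  2.54060978e+02]
25 5 [-19.7 -15.7] [ 6.3 -7.7] [-8.  -9.9]
40 49 [-18.3 -19.2] [10.3  2. ] [  2.7 -14.4]
55 58 [-17.4 -20.1] [10.2  2.4] [  2.1 -13.5]
70 73 [-17.1 -18.5] [10.6 10. ] [  2.5 -12.9]
85 83 [-20.1 -16.2] [11. 11.] [-2.  -7.9]
100 34 [-11.6 -10.6] [4.3 1.2] [ 0.2 -6.9]
115 38 [-10.8 -11. ] [4.5 4. ] [ 0.4 -7.1]
130 38 [ -9.8 -10.3] [5.  3.1] [-0.1 -7. ]
145 35 [-9.6 -9.4] [5.4 1.9] [ 1.6 -6.8]
160 40 [ -7.6 -10.5] [5.7 2.9] [ 0.9 -6.3]
175 14 [-6.3 -9.3] [ 5.9 -2.3] [ 1.1 -6.7]
190 20 [-23.7 -28. ] [25.2  1.1] [  9.4 -21.6]
205 275 [-28.2 -29.7] [26.6 11.8] [  6.3 -12.1]
220 96 [-40.5 -24. ] [41.7  9.7] [ 10.  -12.9]
235 184 [-38.9 -24.8] [42.2 16.5] [16.9 -5.5]
lowest [37.41055453 37.62661116 38.67392903 38.69188175 39.50795272 40.45875724
 40.9410478  40.94564833]
```

```bash
python3 -m handwheel '[{"delta_pos":[0.4,-0.1,0],"yaw":0},{"delta_pos":[1,0,0],"yaw":0},{"delta_pos":[1.3,0,0],"yaw":0},{"delta_pos":[1.3,0,0],"yaw":0},{"delta_pos":[1.3,0,0],"yaw":0},{"delta_pos":[1.3,0,0],"yaw":0},{"delta_pos":[1.2,0,0],"yaw":0},{"delta_pos":[0.8,0,0],"yaw":0},{"delta_pos":[0.3,0,0],"yaw":0},{"delta_pos":[0,0,0],"yaw":0}]'
python3 -m handwheel '[{"delta_pos":[0,0,-0.4],"yaw":0},{"delta_pos":[0,0,-0.4],"yaw":0},{"delta_pos":[0,0,-0.4],"yaw":0},{"delta_pos":[0,0,-0.3],"yaw":0},{"delta_pos":[0,0,0],"yaw":0},{"delta_pos":[0,0,0],"yaw":0},{"delta_pos":[0,0,0],"yaw":0}]'
```

```text
clock: 22.58
eef_pos: [494.4, 210.3, 185.5]
tool_rot: [-3.142, -0.0, 0.207]
force: [0.2, 0.5, -3.4]
width: 17.4
gripper_force: 59.4
clock: 23.17
eef_pos: [493.5, 210.6, 170.6]
tool_rot: [-3.142, -0.0, 0.208]
force: [-0.5, -0.2, -3.7]
width: 17.2
gripper_force: 59.4
```

```bash
python3 -m handwheel '[{"delta_pos":[0,0,-0.1],"yaw":0},{"delta_pos":[0,0,-0.1],"yaw":0},{"delta_pos":[0,0,-0.05],"yaw":0},{"delta_pos":[0,0,0],"yaw":0},{"delta_pos":[0,0,0],"yaw":0},{"delta_pos":[0,0,0],"yaw":0}]'
python3 - <<'E'
from h import *
s=st();e=np.array(s["eef_pos"]);p=get_image("scene");W=cloud(p).reshape(-1,3)
q=W[(np.hypot(W[:,0]-e[0],W[:,1]-e[1])<30)&(W[:,2]>9)]
for lo in(25,40,55,80,100,120,140,160):
    r=q[(q[:,2]>=lo)&(q[:,2]<lo+15)&(q[:,1]<225)]
    if len(r): print(lo,len(r),np.round(r.min(0),1)[:2],np.round(r.max(0),1)[:2])
cv2.imwrite("pics/s8.png",cv2.resize(p["color"][50:200,240:370],(520,600))[:,:,::-1])
E
```

```text
clock: 23.67
eef_pos: [493.8, 210.7, 169.1]
tool_rot: [-3.141, -0.001, 0.208]
force: [-2.7, -1.1, 5.2]
width: 17.1
gripper_force: 60.7
{'clock': 23.667, 'qpos': [-0.334, 0.508, -0.179, 1.865, 0.124, 0.778, -1.942], 'eef_pos': [493.752, 210.68, 169.054], 'tool_rot': [-3.141, -0.001, 0.208], 'force': [-2.75, -1.098, 5.181], 'width': 17.129, 'gripper_force': 60.681}
25 53 [475.8 191.5] [503.8 211.3]
40 53 [473.6 192.2] [504.  210.5]
55 91 [474.1 192.6] [504.9 222.1]
80 29 [485.1 199.6] [497.7 209.5]
100 32 [483.7 200.1] [497.7 212.7]
120 31 [483.8 201. ] [498.3 210.6]
140 18 [485.8 199. ] [497.6 209.4]
```

View pics/s8.png

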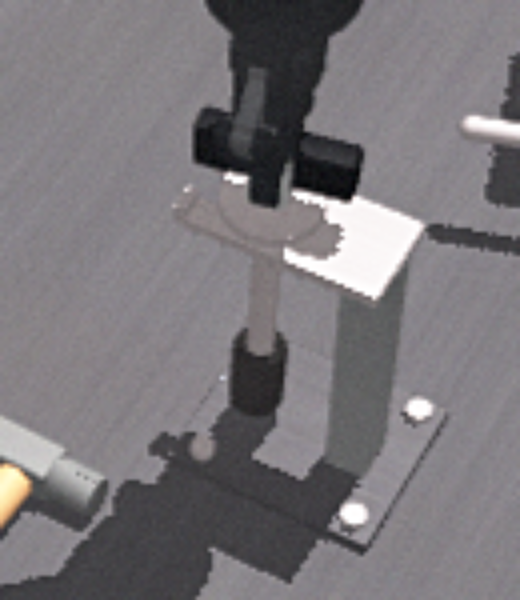

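The picture shows the collar on the prongs at (270,215), the rod near plumb and the head at (258,375). Contact force confirms it is seated, so I release.

```bash
python3 -m handwheel '[{"delta_pos":[0,0,0],"yaw":0},{"delta_pos":[0,0,0],"yaw":0},{"delta_pos":[0,0,0],"yaw":0},{"delta_pos":[0,0,0],"yaw":0},{"delta_pos":[0,0,0],"yaw":0},{"delta_pos":[0,0,0],"yaw":0},{"delta_pos":[0,0,0],"yaw":0},{"delta_pos":[0,0,0],"yaw":0}]' 1
python3 -m handwheel '[{"delta_pos":[0,0,0.7],"yaw":0},{"delta_pos":[0,0,1.5],"yaw":0},{"delta_pos":[0,0,2],"yaw":0},{"delta_pos":[0,0,3],"yaw":0},{"delta_pos":[0,0,3],"yaw":0},{"delta_pos":[0,0,2.5],"yaw":0},{"delta_pos":[0,-2,1],"yaw":0},{"delta_pos":[0,-3,0],"yaw":0},{"delta_pos":[0,-1,0],"yaw":0},{"delta_pos":[0,0,0],"yaw":0}]'
python3 -m handwheel '[{"delta_pos":[0,0,0],"yaw":0},{"delta_pos":[0,0,0],"yaw":0},{"delta_pos":[0,0,0],"yaw":0},{"delta_pos":[0,0,0],"yaw":0},{"delta_pos":[0,0,0],"yaw":0},{"delta_pos":[0,0,0],"yaw":0}]'
python3 - <<'E'
from h import *
s=st();p=get_image("scene");W=cloud(p);w=W.reshape(-1,3)
q=w[(np.hypot(w[:,0]-493,w[:,1]-210)<30)&(w[:,2]>9)]
for lo in(25,40,55,80,100,120,140,160):
    r=q[(q[:,2]>=lo)&(q[:,2]<lo+15)&(q[:,1]<225)]
    if len(r): print(lo,len(r),np.round(r.min(0),1)[:2],np.round(r.max(0),1)[:2])
q=w[(abs(w[:,0]-493)<50)&(abs(w[:,1]-210)<25)&(w[:,2]>229)&(w[:,2]<245)]
print(cv2.minAreaRect(q[:,:2].astype(np.float32)),np.median(q,0),np.percentile(q[:,2],90),[np.percentile(q[abs(q[:,0]-x)<8][:,2],80) for x in(465,493,520)])
print([[int(v) for v in b["rect"]] for b in models.boxes_of(p,"ball1_center")])
save(p,"s9")
E
```

```text
clock: 24.38
eef_pos: [493.5, 210.6, 168.0]
tool_rot: [3.142, 0.0, 0.208]
force: [0.5, 0.1, 0.1]
width: 85.2
gripper_force: 0.0
clock: 25.22
eef_pos: [493.8, 147.0, 305.6]
tool_rot: [3.14, -0.0, 0.202]
force: [-0.0, -0.8, -0.2]
width: 85.4
gripper_force: 0.0
clock: 25.72
eef_pos: [493.4, 151.1, 304.9]
tool_rot: [-3.141, 0.0, 0.209]
force: [-0.7, -0.7, 0.0]
width: 85.4
gripper_force: 0.0
{'clock': 25.717, 'qpos': [-0.218, 0.328, -0.183, 1.731, 0.066, 1.088, -1.784], 'eef_pos': [493.425, 151.097, 304.875], 'tool_rot': [-3.141, 0.0, 0.209], 'force': [-0.665, -0.704, 0.011], 'width': 85.406, 'gripper_force': 0.0}
25 53 [480. 193.] [508.  212.7]
40 54 [480.  192.5] [508.  213.7]
55 99 [477.3 192.5] [508.3 223.2]
80 31 [487.  200.4] [500.2 212.1]
100 31 [486.6 200.7] [500.6 213.2]
120 37 [485.5 200.5] [500.2 211.8]
140 18 [488.8 200.1] [499.9 209.6]
((492.1313171386719, 208.27072143554688), (84.55834197998047, 20.134204864501953), 12.89608097076416) [493.99019188 207.6930755  235.14655357] 237.17937123585511 [np.float64(236.0326181340651), np.float64(236.73310697224179), np.float64(236.52630381745118)]
[[190, 321, 211, 337]]
```

View pics/s9.png

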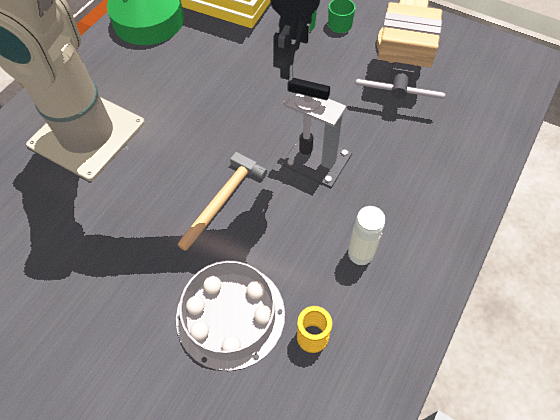

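The stirrer hangs upright in the fork (308,110). The six balls are spread round the pan at (228,315), the bystanders are unmoved, and the gripper is clear.

```bash
python3 -c "
from cell import ctrl; print(ctrl.finish_job())"
```

```text
the job is handed in; nothing more can be done
None
```

The job is handed in at about 26 s: the balls got just over two anticlockwise turns about midway out, all six stayed in the pan, the stirrer hangs upright in the fork again, and the can, mallet and spring were not touched.

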